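# Park the stop plunger and lock a template plate on its keyhole studs

### The job

Set up the board fixture: pull up the spring plunger's T-knob and twist it clockwise into its rest notch so that it stays retracted by itself. Then take the brown template plate with the keyhole slots, lower it over the fixture's two stud heads, slide it fully home under the plunger so that it is locked under both heads, and let go. Leave the plunger parked, and leave the other plate and the things around as they are.

Things in the scene. Friction and masses are not known exactly. Their poses are not given: they have to be found in the camera images.
- knob_grip (a point): Grip point of the plunger's black T-knob, a bar 40 long x 14 wide x 30 high (mm); the point is 10 below its top, on the plunger's upright axis. x axis along the bar: pinch across the 14 mm, along y. When down, the 36 mm wide steel collar below ends 8 mm under the bar. At rest the bar lies along the fixture's slide direction.
- plunger (a joint): How far the plunger is pulled up (m): 0 = down, its pin blocks the plate's way; 0.020 = stop. A cross-pin keeps the knob from turning until it is pulled up at least 15 mm (pull about 18); parked in the rest notch it reads about 0.012. The spring pulls down with 5 N at 0, 9 N at 0.020.
- knob (a joint): Twist of the T-knob (rad), clockwise seen from above: 0 = over the deep slot where the pin drops fully, 1.2 = over the 3 mm deep rest notch (within about 0.15 the pin drops in); a stop lies at 1.36. It turns with little friction while pulled up.
- nest (a point): Point on the top face of the fixture's fixed aluminium bed (262 x 108 x 15 mm, from x -120 to 142). x axis = direction in which the plate is slid home, towards the plunger; z up. The plunger's axis stands at x 90 mm on the centre line; its bracket spans x 72 to 136 mm, 20 to 28 mm above the bed; the knob's top is 84 mm above the bed (96 when parked).
- stud_lead (a point): Foot, on the bed's upper face, of the stud nearer to the plunger, 47 mm along +x from the nest point. Shank 7 mm thick; conical head 14 mm wide, its underside 8 mm and its top 14 mm above the bed.
- stud_trail (a point): Foot of the second, equal stud, 72 mm along -x from the nest point.
- plate_grip (a point): Centre of the black carry handle on the brown keyhole plate, 31 mm above its underside, over its centre. Handle bar 62 (x) x 14 x 18 mm high, open below. Plate 190 (x) x 90 x 6 mm, 0.2 to 0.42 kg; its x must point along the nest's x when put on. Two keyholes on its centre line: large end (20 mm) towards +x, 10 mm slot running from it to -x.
- plate_center (a point): Centre of the keyhole plate's underside. When home it lies on the nest point; when first set down over the stud heads it lies 25 mm along -x from the nest point.
- key_big_lead (a point): Centre of the large end of the leading keyhole, at the plate's underside, 72 mm along the plate's +x from its centre.
- key_big_trail (a point): Centre of the large end of the trailing keyhole, 47 mm along the plate's -x from its centre.
- key_slot_lead (a point): Where the lead stud sits when the plate is home: 25 mm along -x from the leading large end, at the plate's underside.
- key_slot_trail (a point): The same for the trailing keyhole.
- plain_grip (a point): Centre of the handle of the other brown plate, which is smaller (130 x 80 x 6 mm), has no keyholes and is not used; same handle, 31 mm above its underside.
- flux_tin: Bystander: metal jar 60 mm wide, 55 mm high; origin at its underside.
- tape_roll: Bystander: roll of clear tape 80 mm wide, 24 mm high, lying flat.
- driver: Bystander: screwdriver lying on the table on the robot's right, beyond the plates.
- parts_bin: Bystander: open grey bin 110 x 90 x 45 mm; origin at its underside.
Mind the look-alikes: they are no part of the job. Leave any orange, pink or purple look-alike of the part that bears plate_grip alone.

How it is judged:
On the way:
1. the plunger is retracted and stays parked in its rest notch with the robot off the knob (value of joint plunger between 0.009 and 0.0138 m and value of joint knob above 0.9 rad and contact force between the fingers and fixture below 0.3 N), for 0.3 s.
At the end, for the whole second after the job is handed in: The plunger is parked in its rest notch (0.009 to 0.0138 m up, twisted more than 0.9 rad), and the keyhole plate lies flat on the bed (within 3 mm, 0.05 rad) with both studs within 5 mm of their home places in the narrow slots (value of joint plunger between 0.009 and 0.0138 m and value of joint knob above 0.9 rad and horizontal distance between key_slot_lead and stud_lead below 0.005 m and horizontal distance between key_slot_trail and stud_trail below 0.005 m and z of plate_center in the frame of nest between -0.002 and 0.003 m and angle between plate_center's own z axis and vertical below 0.05 rad); the robot touches nothing.
It fails at once if the other plate or another bystander is moved by more than 40 mm (distance of any of plain_grip, flux_tin, tape_roll, driver, parts_bin from where it was at the start of the episode above 0.04 m).
It also fails if it takes over 54 s, if anything falls off the work surface, if the arm or the gripper's body presses on something with over 40 N, if the wrist force passes 120 N, or if a joint passes its speed limit or range.

### The arm

A 6-joint arm with a two-finger parallel gripper is mounted at the origin on the work surface. World frame = base frame: x ahead of the robot, y to its left, z up, the work surface at z = 0. Lengths are in m, angles in rad, forces in N, time in s.
With the tool pointing down it reaches from about 0.275 to 1 m from the base axis. Payload 8.4 kg.
Tool frame: the origin (TCP) lies at the very end of the fingers, on their centre line; the grasp point (between the pads) lies 19 mm behind it (manip.tcp_to_grasp is the distance from the TCP to the grasp point, in m); z points along the fingers, y is the line along which they close (so a half turn about z gives the same grasp; the last joint's range is limited). The gripper opens to 85 mm and grips with 20 to 120 N. Pads are 22 mm wide; open, the fingers measure 114 mm over their backs; the gripper's body (76 mm by 85 mm) begins 54 mm behind the grasp point. The pads swing forward as they close: fully open they stand 13 mm farther back than shut.
Start: joints at [-1.319, 0.353, 1.633, -0, 1.155, -0.002], TCP at [0.157, -0.605, 0.231] pointing down, gripper open.
Joint ranges: [-2.63, 2.63], [-0.92, 2.1], [0.06, 2.66], [-1.3, 4.44], [0, 2.69], [-3.02, 3.02]. Speed limits (rad/s): [2.22, 2.22, 2.79, 3.14, 3.14, 3.14].

### API

Orientations are given as a unit quaternion [x, y, z, w].
In Python, from station import state, camera, job, manip gives the robot as it stands.
- The arm moves only by the tool send_rows, never from a script. Its argument "steps" is a list of rows, each a list of 3 entries, a list of its own where there are three numbers: the shift along the tool's x, y, z normalised to -1 to 1, where 1 is 40 cm, then the turn, a rotation vector about the tool's x, y, z normalised to -1 to 1, where 1 is 2 pi rad, then the opening, from 0 (shut) to 1 (fully open). In form: [[[dx, dy, dz], [ax, ay, az], claw], ...]. A call has exactly 8 rows; each row is the pose to reach, as a shift and turn from the pose commanded when the call began, along the tool's axes at that moment, turning the shorter way round; what a row does not reach only later rows make up. A row lasts 1/12 s, in which the tool goes at most 41.7 mm and 7.16 degrees, less where a joint would pass 70% of its speed; a pose out of reach is approached as far as the arm can. A call with a number of a shift or a turn outside -1 to 1 is refused whole. A call with a gripper value outside its range is refused whole. The fingers move at their own pace and stop on an object; "squeeze" is the grip in N (left out, the last holds). Time passes only in rows, so rows that repeat a pose let the fingers close, or fill a call up. It gives the time, the measured TCP pose, the force, the opening and the grip force at its end, in the units of the state.
- state(): the state, without advancing time (a new reading comes with each control period).
- camera(name): name is "scene" or "top" or "wrist"; returns a dict with "frame" (480x640x3 uint8, blue, green, red), "fov_y" (degrees; the focal length in pixels is half the picture's height over the tangent of half this angle, whatever the lens; pixels are square), "cx", "cy" (the principal point, pixels), "R" (3x3) and "t" (3): a world point X has camera coordinates R X + t. Camera axes: x right, y down, z forward; pixel columns grow to the right and rows downward; lengths in m; the calibration is good to about 2 mm. A picture is of the moment at which its call begins. There is no depth.
- job.close_job(): hands the job in; it is judged then, once.
The state is a dict: "time_s": time; "joint_positions": joint angles; "qd": joint speeds; "joint_torque": joint torques, N m; "tcp_pos": TCP position; "orientation": TCP orientation; "force": force on the tool from outside, world axes, zero at the start; "ft_torque": the same for the moment, N m; "width": finger opening in m; "grasp_force": force on a finger pad.
Only numpy, scipy, OpenCV 4.12 (cv2) and the standard library are available. Lean on these libraries where they do the work, as an engineer would, in place of code of your own. Each camera call takes 0.05 s, during which the arm holds its last target. There are 200 camera calls.

## Working session

There is one attempt and no reset: what is moved stays moved. The work goes in short steps, Python scripts to look and compute and a tool call to move; the robot and the scene stay as the last step left them, time stands still between calls to the robot, and variables do not carry over. Pictures are saved under pics/ and viewed, at most 10 in all, crops included, and the job is handed in when it is done.

Besides the shell and the picture viewer there is one more tool, called after ">>>" as name(argument=value, ...) on one line, values as JSON. send_rows: Moves the arm, as the interface text tells. Its arguments: {"type":"object","properties":{"steps":{"type":"array","items":{"type":"array"}},"squeeze":{"type":"number"}},"required":["steps"]}

```bash
mkdir -p pics
python3 - <<'E'
from station import state,camera,manip
import cv2,pickle
s=state();print(s)
d={}
for n in("scene","top","wrist"):
    c=camera(n);d[n]=c;print(n,c["fov_y"],c["cx"],c["cy"],c["R"],c["t"]);cv2.imwrite(f"pics/a_{n}.png",c["frame"])
pickle.dump(d,open("a.pkl","wb"))
E
```

```text
{'time_s': 0.0, 'joint_positions': array([-1.31939598e+00,  3.53635318e-01,  1.63411309e+00, -2.78130386e-05,
        1.15516449e+00, -2.39715341e-03]), 'qd': array([ 0.0008913 ,  0.0012274 , -0.00032852, -0.00010046,  0.00070337,
        0.0006235 ]), 'joint_torque': array([-3.65700907e-03, -6.05255699e+01, -3.42075562e+01, -3.44549153e-04,
        9.34463984e-03,  3.79974324e-05]), 'tcp_pos': array([ 0.15680718, -0.60454394,  0.23057868]), 'orientation': array([ 9.91958225e-01,  1.26563994e-01, -9.45940302e-05, -6.53429545e-04]), 'force': array([ 0.50005709, -0.13449435, -0.53032774]), 'ft_torque': array([ 0.02781309, -0.01917788,  0.01527013]), 'grasp_force': 0.0, 'width': 0.08540988916560681}
scene 54.84047615394211 307.19127205066457 244.79505183217472 [[ 0.3163722   0.94862629  0.00409868]
 [ 0.68295513 -0.22476644 -0.69501967]
 [-0.65839268  0.22268412 -0.71897904]] [-0.12015374 -0.31135395  1.8063525 ]
top 53.20767139294672 320.26416903109146 241.4115215556628 [[-0.0105705  -0.99957437 -0.02719075]
 [-0.99831709  0.01209998 -0.05671493]
 [ 0.0570198   0.02654549 -0.99802008]] [-0.0414476   0.51498826  1.28887555]
wrist 71.50723718337056 322.17880675352916 235.93907613438805 [[ 0.25094767 -0.96799889 -0.00184889]
 [-0.93007673 -0.24164509  0.27670368]
 [-0.26829563 -0.06771853 -0.96095351]] [-0.62387945 -0.03664887  0.37966047]
```

View pics/a_top.png

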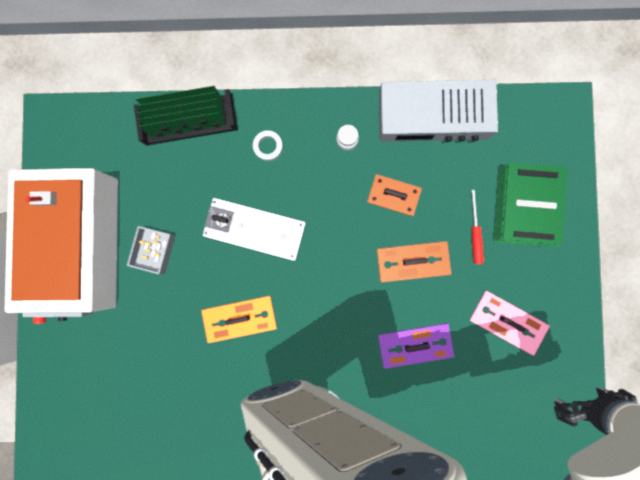

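View pics/a_scene.png

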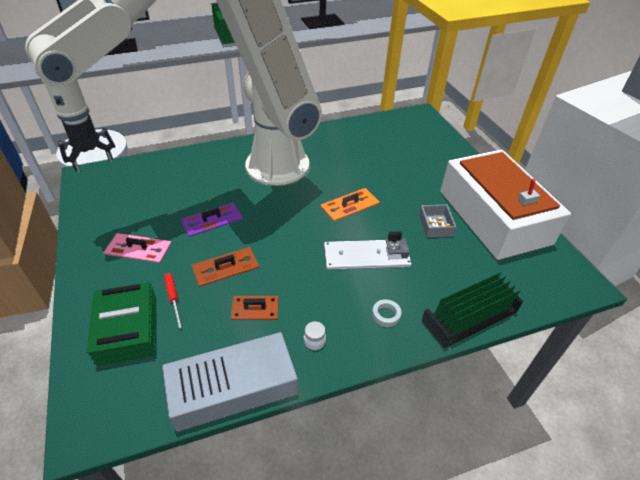

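The top view shows the brown keyhole plate at about (414,262) and the plain one at (395,194). The fixture is at (254,229) with its knob at (220,218). The orange (239,320), purple and pink plates are look-alikes. Next I zoom in and measure.

```bash
cat > h.py <<'E'
import numpy as np,cv2
def ray(c,p):
    f=240/np.tan(np.radians(c["fov_y"]/2)); R=np.array(c["R"]);t=np.array(c["t"])
    d=R.T@np.array([(p[0]-c["cx"])/f,(p[1]-c["cy"])/f,1]); return -R.T@t,d
def onz(c,p,z):
    o,d=ray(c,p); return o+d*(z-o[2])/d[2]
def tri(rs):
    A=0;b=0
    for o,d in rs:
        d=d/np.linalg.norm(d);P=np.eye(3)-np.outer(d,d);A=A+P;b=b+P@o
    return np.linalg.solve(A,b)
def proj(c,X):
    f=240/np.tan(np.radians(c["fov_y"]/2));q=np.array(c["R"])@X+c["t"];return q[:2]/q[2]*f+[c["cx"],c["cy"]]
def comps(m,amin):
    n,l,s,ce=cv2.connectedComponentsWithStats(m.astype(np.uint8));return [(i,s[i],ce[i],(l==i)) for i in range(1,n) if s[i][4]>amin]
def rect(m):
    c=max(cv2.findContours(m.astype(np.uint8),cv2.RETR_EXTERNAL,cv2.CHAIN_APPROX_NONE)[0],key=cv2.contourArea)
    return cv2.minAreaRect(c)
E
python3 - <<'E'
import pickle,cv2,numpy as np
from h import *
d=pickle.load(open("a.pkl","rb"))
t=d["top"];F=t["frame"];H=cv2.cvtColor(F,cv2.COLOR_BGR2HSV)
print("hsv plate",H[270,405],H[262,385],"bed",F[235,260])
m=(H[...,0]<14)&(H[...,1]>120)&(H[...,2]>100)
for i,s,ce,k in comps(m,300):
    r=rect(k);b=cv2.boxPoints(r);print("org",s,r);
    if 370<ce[0]<460: print([onz(t,p,.006).round(4)[:2].tolist() for p in b], onz(t,r[0],.006))
m=(F.min(2)>170);m[:180]=0;m[280:]=0;m[:,:190]=0;m[:,320:]=0
m=cv2.morphologyEx(m.astype(np.uint8),cv2.MORPH_CLOSE,np.ones((3,3)))
for i,s,ce,k in comps(m,300):
    r=rect(k);b=cv2.boxPoints(r);print("bed",s,r,[onz(t,p,.015).round(4)[:2].tolist() for p in b])
a=cv2.resize(F[190:300,190:320],(780,660),interpolation=cv2.INTER_CUBIC)
z=lambda f,y,x:cv2.resize(f[y:y+70,x:x+100],(400,280),interpolation=cv2.INTER_CUBIC)
S=d["scene"]["frame"]
cv2.imwrite("pics/z.png",np.vstack([np.hstack([z(F,228,365),z(F,195,200)]),np.hstack([z(S,235,180),z(S,218,320)])]))
E
```

```text
hsv plate [ 11 141 243] [ 47  47 140] bed [255 255 255]
org [ 368  175   53   41 1245] ((394.1459045410156, 194.77566528320312), (47.494869232177734, 29.188024520874023), 17.10272979736328)
[[0.6223, -0.1768], [0.6991, -0.2016], [0.6586, -0.3249], [0.5822, -0.2998]] [ 0.64044977 -0.25088767  0.006     ]
org [  12  180   70  120 7713] ((46.41215515136719, 239.50723266601562), (67.74396514892578, 120.17449188232422), 1.005086064338684)
org [472 226  12  38 370] ((477.1293640136719, 244.6823272705078), (37.27450180053711, 10.12393856048584), 85.60128784179688)
org [ 378  242   73   40 2046] ((413.6408386230469, 261.3875732421875), (33.16457748413086, 70.26458740234375), 83.41805267333984)
[[0.4925, -0.2011], [0.5122, -0.3905], [0.4228, -0.3984], [0.403, -0.2098]] [ 0.45755131 -0.30009524  0.006     ]
bed [ 203  198  102   63 3486] ((253.5892333984375, 228.79046630859375), (96.23699951171875, 40.64628219604492), 14.931416511535645) [[0.5331, 0.2767], [0.641, 0.2481], [0.5691, -0.0071], [0.4625, 0.0223]]
```

View pics/z.png

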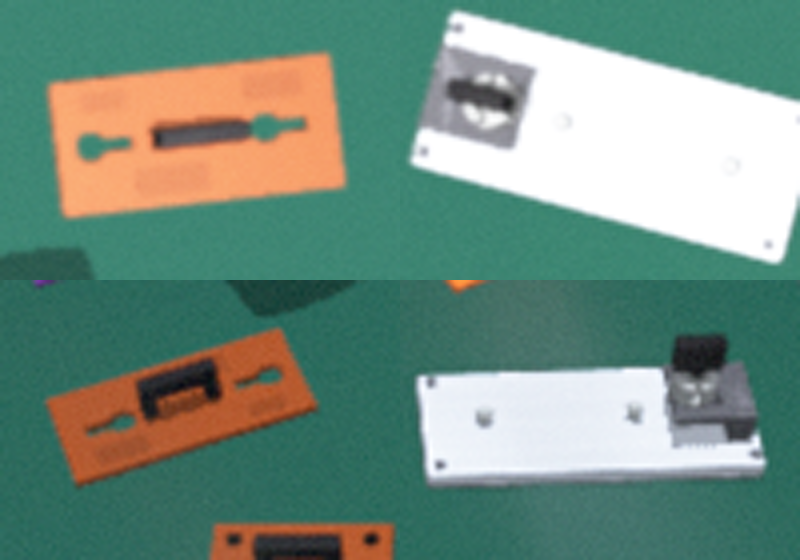

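```bash
cat >> h.py <<'E'
from scipy.spatial.transform import Rotation as Ro
def pose(yaw):
    a=np.radians(yaw);x=np.array([np.cos(a),np.sin(a),0]);z=np.array([0,0,-1.]);return Ro.from_matrix(np.array([x,np.cross(z,x),z]).T)
def go(p,yaw,s=None):
    from station import state
    s=s or state();R0=Ro.from_quat(s["orientation"])
    sh=R0.inv().apply(np.array(p)-s["tcp_pos"])/.4;rv=(R0.inv()*pose(yaw)).as_rotvec()/2/np.pi
    print("t",round(s["time_s"],2),"tcp",s["tcp_pos"].round(4),"yaw",round(float(np.degrees(np.arctan2(*R0.as_matrix()[[1,0],0]))),2),"q",s["joint_positions"].round(2),"f",s["force"].round(1));print("rows",sh.round(4),rv.round(4))
E
python3 - <<'E'
import pickle
from h import *
go([.565,.185,.25],74.4)
c=pickle.load(open("a.pkl","rb"))["wrist"];from station import state
s=state();R0=Ro.from_quat(s["orientation"]);C=-np.array(c["R"]).T@c["t"]
print("cam in tool",R0.inv().apply(C-s["tcp_pos"]), "axis",R0.inv().apply(np.array(c["R"])[2]),R0.inv().apply(np.array(c["R"])[0]))
E
```

```text
t 0.15 tcp [ 0.1568 -0.6047  0.2308] yaw 14.54 q [-1.32  0.35  1.63 -0.    1.16 -0.  ] f [-0.5 -2.1  0. ]
rows [ 1.4835 -1.6547 -0.0465] [-1.000e-04 -1.000e-04 -1.663e-01]
cam in tool [ 0.06976371 -0.00022045 -0.14306827] axis [-2.76679705e-01 -8.43120277e-04  9.60961825e-01] [-1.76304033e-04  9.99999643e-01  8.26609556e-04]
```

>>> send_rows(steps=[[[0.74,-0.83,-0.04],[0,0,-0.16],1],[[0.74,-0.83,-0.04],[0,0,-0.16],1],[[0.74,-0.83,-0.04],[0,0,-0.16],1],[[0.74,-0.83,-0.04],[0,0,-0.16],1],[[0.74,-0.83,-0.04],[0,0,-0.16],1],[[0.74,-0.83,-0.04],[0,0,-0.16],1],[[0.74,-0.83,-0.04],[0,0,-0.16],1],[[0.74,-0.83,-0.04],[0,0,-0.16],1]])

```text
time_s: 0.82
tcp_pos: [0.3093, -0.3068, 0.2433]
orientation: [0.808, 0.589, 0.0, 0.0]
force: [1.5, -0.4, 0.6]
width: 0.0854
grasp_force: 0.0
```

```bash
python3 -c "
from h import *
go([.565,.185,.25],74.4)"
```

```text
t 0.82 tcp [ 0.3093 -0.3068  0.2433] yaw 72.16 q [-0.78  0.04  2.    0.    1.1  -0.47] f [ 1.5 -0.4  0.6]
rows [ 1.3661  0.2318 -0.0168] [ 0.      0.     -0.0062]
```

>>> send_rows(steps=[[[0.8,0.15,-0.02],[0,0,-0.006],1],[[0.8,0.15,-0.02],[0,0,-0.006],1],[[0.8,0.15,-0.02],[0,0,-0.006],1],[[0.8,0.15,-0.02],[0,0,-0.006],1],[[0.8,0.15,-0.02],[0,0,-0.006],1],[[0.8,0.15,-0.02],[0,0,-0.006],1],[[0.8,0.15,-0.02],[0,0,-0.006],1],[[0.8,0.15,-0.02],[0,0,-0.006],1]])

```text
time_s: 1.48
tcp_pos: [0.4667, -0.0206, 0.2514]
orientation: [0.798, 0.602, 0.0, 0.0]
force: [0.7, -0.4, 0.4]
width: 0.0849
grasp_force: 0.0
```

```bash
python3 -c "
from h import *
go([.552,.145,.25],74.4)"
```

```text
t 1.48 tcp [ 0.4667 -0.0206  0.2514] yaw 74.04 q [-0.05  0.08  1.94  0.    1.12  0.23] f [ 0.7 -0.4  0.4]
rows [0.4566 0.0913 0.0038] [ 0.0001 -0.0001 -0.001 ]
```

>>> send_rows(steps=[[[0.45,0.09,0],[0,0,-0.001],1],[[0.45,0.09,0],[0,0,-0.001],1],[[0.45,0.09,0],[0,0,-0.001],1],[[0.45,0.09,0],[0,0,-0.001],1],[[0.45,0.09,0],[0,0,-0.001],1],[[0.45,0.09,0],[0,0,-0.001],1],[[0.45,0.09,0],[0,0,-0.001],1],[[0.45,0.09,0],[0,0,-0.001],1]])

```text
time_s: 2.15
tcp_pos: [0.5493, 0.1389, 0.2509]
orientation: [0.797, 0.604, -0.001, -0.0]
force: [0.5, -1.0, 0.5]
width: 0.0856
grasp_force: 0.0
```

Run:
```python
from h import *
from station import camera
import pickle
c=camera("wrist");pickle.dump(c,open("b.pkl","wb"));cv2.imwrite("pics/b.png",c["frame"])
go([.565,.185,.25],74.4)
for x in((.5727,.2111,.099),(.5485,.1244,.015)):print(proj(c,np.array(x)))
```

```text
t 2.2 tcp [0.5493 0.1386 0.2511] yaw 74.31 q [ 0.24  0.24  1.74 -0.    1.16  0.52] f [-0.3  0.4  0.3]
rows [0.1223 0.0063 0.0026] [-0.0001  0.0001 -0.0002]
[326.68739991 132.86810592]
[325.61002446 215.31717626]
```

View pics/b.png

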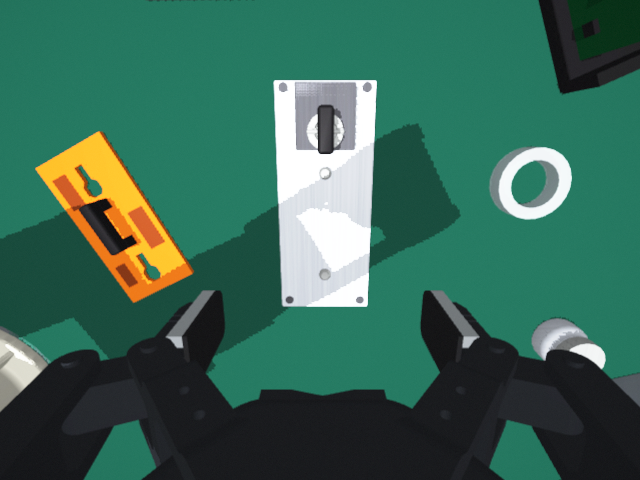

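The wrist view shows the bed with corners near (275,80), (377,80), (281,306) and (368,306). The studs are at (325,173) and (325,274), and the knob bar is centred at (326,129).

Run:
```python
from h import *
import pickle
c=pickle.load(open("b.pkl","rb"));F=c["frame"];G=F.max(2);H=cv2.cvtColor(F,cv2.COLOR_BGR2HSV)
m=(H[...,1]<60)&(G>80);m[:70]=0;m[320:]=0;m[:,:260]=0;m[:,:].T[390:]=0
r=rect(cv2.morphologyEx(m.astype(np.uint8),cv2.MORPH_CLOSE,np.ones((5,5))))
print(r)
k=cv2.findContours(cv2.morphologyEx(m.astype(np.uint8),cv2.MORPH_CLOSE,np.ones((5,5))),0,1)[0];k=max(k,key=cv2.contourArea)
q=cv2.approxPolyDP(k,8,True)[:,0];P=[onz(c,p+0.0,.015)[:2].round(4) for p in q];print(q.tolist(),P)
for i in range(len(P)):print(np.linalg.norm(P[i]-P[i-1]).round(4),end=" ")
for y0,y1 in((163,183),(264,284)):
    cr=cv2.resize(F[y0:y1,313:337],None,fx=1,fy=1);g=cv2.cvtColor(cr,cv2.COLOR_BGR2GRAY)
    e=g<np.median(g)-20;ys,xs=np.nonzero(e);print("\nstud",xs.mean()+313,ys.mean()+y0,e.sum(),onz(c,(xs.mean()+313,ys.mean()+y0),.027)[:2])
m=(G<60);m[:95]=0;m[165:]=0;m[:,:300]=0;m[:,350:]=0
for i,s,ce,kk in comps(m,100):
    print("knob",s,ce,rect(kk));
    for p in((s[0]+s[2]/2,s[1]),(s[0]+s[2]/2,s[1]+s[3])):print(onz(c,p,.099),onz(c,p,.069))
```

```text
((324.4999694824219, 192.99996948242188), (102.99998474121094, 225.99996948242188), -0.0)
[[274, 80], [282, 305], [366, 306], [376, 81]] [array([0.5352, 0.278 ]), array([0.4648, 0.0279]), array([ 0.5663, -0.0019]), array([0.6374, 0.2483])]
0.1064 0.2598 0.1058 0.2601 
stud 327.1551724137931 176.183908045977 174 [0.56237631 0.16856786]

stud 324.35087719298247 273.89473684210526 114 [0.52872158 0.05901171]
knob [318 105  16  49 240] [325.45833333 129.65      ] ((325.5, 129.0), (15.0, 48.0), 0.0)
[0.57801645 0.2324883  0.099     ] [0.57905271 0.23511088 0.069     ]
[0.56750794 0.19451941 0.099     ] [0.5674755  0.19328061 0.069     ]
```

```bash
python3 -c "
from h import *
go([.5727,.2138,.130],74.2)
go([.5727,.2138,.070],74.2)"
```

```text
t 2.2 tcp [0.5493 0.1386 0.2511] yaw 74.31 q [ 0.24  0.24  1.74 -0.    1.16  0.52] f [-0.3  0.4  0.3]
rows [0.1971 0.0056 0.3026] [-0.0001  0.0001  0.0003]
t 2.2 tcp [0.5493 0.1386 0.2511] yaw 74.31 q [ 0.24  0.24  1.74 -0.    1.16  0.52] f [-0.3  0.4  0.3]
rows [0.1972 0.0057 0.4526] [-0.0001  0.0001  0.0003]
```

>>> send_rows(steps=[[[0.197,0.0056,0.3],[0,0,0],1],[[0.197,0.0056,0.3],[0,0,0],1],[[0.197,0.0056,0.3],[0,0,0],1],[[0.197,0.0056,0.3],[0,0,0],1],[[0.197,0.0056,0.3],[0,0,0],1],[[0.197,0.0056,0.39],[0,0,0],1],[[0.197,0.0056,0.453],[0,0,0],1],[[0.197,0.0056,0.453],[0,0,0],1]])

```text
time_s: 2.87
tcp_pos: [0.5708, 0.2125, 0.0671]
orientation: [0.797, 0.604, -0.003, -0.001]
force: [-1.8, -0.4, 0.2]
width: 0.0857
grasp_force: 0.0
```

```bash
python3 -c "
from h import *
go([.5727,.2138,.070],74.2)"
```

```text
t 2.87 tcp [0.5708 0.2125 0.0671] yaw 74.29 q [ 0.35  0.52  1.78 -0.    0.84  0.63] f [-1.8 -0.4  0.2]
rows [ 0.0044  0.0037 -0.0072] [-0.0008  0.0006  0.0002]
```

>>> send_rows(steps=[[[0,0,0],[0,0,0],0],[[0,0,0],[0,0,0],0],[[0,0,0],[0,0,0],0],[[0,0,0],[0,0,0],0],[[0,0,0],[0,0,0],0],[[0,0,0],[0,0,0],0],[[0,0,0],[0,0,0],0],[[0,0,0],[0,0,0],0]], squeeze=70)

```text
time_s: 3.53
tcp_pos: [0.5736, 0.2154, 0.0713]
orientation: [0.797, 0.604, 0.0, -0.0]
force: [-2.6, -0.0, 8.2]
width: 0.0132
grasp_force: 68.3
```

>>> send_rows(steps=[[[0,0,-0.015],[0,0,0],0],[[0,0,-0.03],[0,0,0],0],[[0,0,-0.045],[0,0,0],0],[[0,0,-0.047],[0,0,0],0],[[0,0,-0.047],[0,0,0],0],[[0,0,-0.047],[0,0,0],0],[[0,0,-0.047],[0,0,0],0],[[0,0,-0.047],[0,0,0],0]])

```text
time_s: 4.2
tcp_pos: [0.5734, 0.2152, 0.0886]
orientation: [0.797, 0.604, -0.0, -0.0]
force: [1.8, 3.9, -9.5]
width: 0.0128
grasp_force: 68.3
```

>>> send_rows(steps=[[[0,0,0],[0,0,0.195],0],[[0,0,0],[0,0,0.195],0],[[0,0,0],[0,0,0.195],0],[[0,0,0],[0,0,0.195],0],[[0,0,0],[0,0,0.195],0],[[0,0,0],[0,0,0.195],0],[[0,0,0],[0,0,0.195],0],[[0,0,0],[0,0,0.195],0]])

```text
time_s: 4.87
tcp_pos: [0.5744, 0.2142, 0.0888]
orientation: [0.989, 0.146, 0.001, 0.001]
force: [5.1, -1.6, -9.0]
width: 0.0125
grasp_force: 68.4
```

```bash
python3 -c "
from h import *
go([.5734,.2152,.089],74.3-69.5)"
```

```text
t 4.87 tcp [0.5744 0.2142 0.0888] yaw 16.74 q [ 0.36  0.5   1.77 -0.    0.87  1.64] f [ 5.1 -1.6 -9. ]
rows [-0.0016 -0.0031 -0.0005] [ 0.0002 -0.0002  0.0332]
```

>>> send_rows(steps=[[[0,0,0],[0,0,0.034],0],[[0,0,0],[0,0,0.034],0],[[0,0,0],[0,0,0.034],0],[[0,0,0],[0,0,0.034],0],[[0,0,0.007],[0,0,0.034],0],[[0,0,0.015],[0,0,0.034],0],[[0,0,0.015],[0,0,0.034],0],[[0,0,0.015],[0,0,0.034],0]])

```text
time_s: 5.53
tcp_pos: [0.5744, 0.2139, 0.0832]
orientation: [0.999, 0.042, 0.001, 0.001]
force: [5.3, -4.5, -4.4]
width: 0.0128
grasp_force: 69.2
```

```bash
python3 -c "
from h import *
go([.5734,.2152,.089],74.3-69)"
```

```text
t 5.53 tcp [0.5744 0.2139 0.0832] yaw 4.85 q [ 0.36  0.5   1.77 -0.    0.86  1.84] f [ 5.3 -4.5 -4.4]
rows [-0.0022 -0.0034 -0.0146] [ 0.0003 -0.0002 -0.0012]
```

>>> send_rows(steps=[[[0,0,0],[0,0,0],1],[[0,0,0],[0,0,0],1],[[0,0,0],[0,0,0],1],[[0,0,0],[0,0,0],1],[[0,0,0],[0,0,0],1],[[0,0,-0.1],[0,0,0],1],[[0,0,-0.2],[0,0,0],1],[[0,0,-0.3],[0,0,0],1]])

```text
time_s: 6.2
tcp_pos: [0.5727, 0.2149, 0.2038]
orientation: [0.999, 0.042, -0.001, 0.0]
force: [0.5, -0.2, -0.6]
width: 0.0852
grasp_force: 0.0
```

Run:
```python
from h import *
from station import camera
import pickle
c=camera("top");w=camera("wrist")
cv2.imwrite("pics/c.png",np.hstack([cv2.resize(c["frame"][190:270,190:290],(400,320),interpolation=2),cv2.resize(w["frame"],(400,320))]))
go([.43,-.27,.26],60)
```

```text
t 6.3 tcp [0.5771 0.2166 0.21  ] yaw 4.83 q [0.36 0.35 1.68 0.   1.09 1.84] f [0.8 0.1 0.4]
rows [-0.4676  1.1807 -0.1335] [ 0.0004 -0.0018 -0.1532]
```

View pics/c.png

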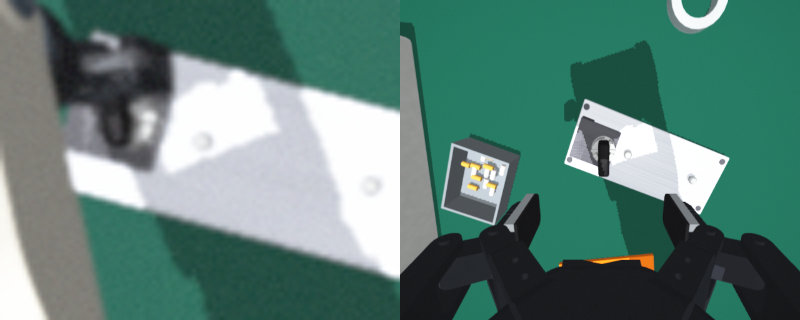

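The knob bar is turned about 69° and lies crosswise at (603,155) in the right pane. The gripper is clear of it. Now to the plate.

```bash
python3 -c "
from h import *
go([.4555,-.28,.26],96)"
```

```text
t 6.3 tcp [0.5771 0.2166 0.21  ] yaw 4.83 q [0.36 0.35 1.68 0.   1.09 1.84] f [0.8 0.1 0.4]
rows [-0.4061  1.211  -0.1329] [ 0.001  -0.0017 -0.2532]
```

>>> send_rows(steps=[[[-0.25,0.8,-0.12],[0,0,-0.25],1],[[-0.25,0.8,-0.12],[0,0,-0.25],1],[[-0.25,0.8,-0.12],[0,0,-0.25],1],[[-0.25,0.8,-0.12],[0,0,-0.25],1],[[-0.25,0.8,-0.12],[0,0,-0.25],1],[[-0.25,0.8,-0.12],[0,0,-0.25],1],[[-0.25,0.8,-0.12],[0,0,-0.25],1],[[-0.25,0.8,-0.12],[0,0,-0.25],1]])

```text
time_s: 6.97
tcp_pos: [0.5058, -0.0885, 0.2473]
orientation: [0.871, 0.491, 0.0, 0.0]
force: [0.8, -0.3, 0.6]
width: 0.0851
grasp_force: 0.0
```

```bash
python3 -c "
from h import *
go([.4555,-.28,.26],96)"
```

```text
t 6.97 tcp [ 0.5058 -0.0885  0.2473] yaw 58.84 q [-0.18  0.16  1.85 -0.    1.13  0.37] f [ 0.8 -0.3  0.6]
rows [-0.4748  0.1402 -0.0317] [ 0.      0.     -0.1032]
```

>>> send_rows(steps=[[[-0.47,0.14,-0.03],[0,0,-0.103],1],[[-0.47,0.14,-0.03],[0,0,-0.103],1],[[-0.47,0.14,-0.03],[0,0,-0.103],1],[[-0.47,0.14,-0.03],[0,0,-0.103],1],[[-0.47,0.14,-0.03],[0,0,-0.103],1],[[-0.47,0.14,-0.03],[0,0,-0.103],1],[[-0.47,0.14,-0.03],[0,0,-0.103],1],[[-0.47,0.14,-0.03],[0,0,-0.103],1]])

```text
time_s: 7.63
tcp_pos: [0.4558, -0.2767, 0.2588]
orientation: [0.673, 0.739, 0.0, -0.0]
force: [0.5, 0.7, -0.4]
width: 0.0853
grasp_force: 0.0
```

Run:
```python
from h import *
from station import camera
import pickle
c=camera("wrist");pickle.dump(c,open("d.pkl","wb"));F=c["frame"];cv2.imwrite("pics/d.png",F)
H=cv2.cvtColor(F,cv2.COLOR_BGR2HSV);m=((H[...,0]<15)&(H[...,1]>110)&(H[...,2]>90)).astype(np.uint8)
for i,s,ce,k in comps(cv2.morphologyEx(m,cv2.MORPH_CLOSE,np.ones((5,5))),3000):
    k=max(cv2.findContours(k.astype(np.uint8),0,1)[0],key=cv2.contourArea);q=cv2.approxPolyDP(k,8,True)[:,0]
    P=np.array([onz(c,p+0.0,.006)[:2] for p in q]);print(s,q.tolist(),P.round(4).tolist(),[np.linalg.norm(P[i]-P[i-1]).round(4) for i in range(len(P))])
b=(F.max(2)<70).astype(np.uint8);b[300:]=0
for i,s,ce,k in comps(b,150):print("dark",s,ce,rect(k),onz(c,ce,.038))
print(proj(c,np.array([.4575,-.3,.04])));go([.4575,-.3,.1],96)
```

```text
[ 424  126  114  126 6225] [[477, 126], [424, 227], [480, 251], [537, 154]] [[0.6213, -0.175], [0.5825, -0.2969], [0.6579, -0.321], [0.697, -0.1988]] [np.float64(0.0794), np.float64(0.1279), np.float64(0.0791), np.float64(0.1284)]
[ 283  137   79  153 8896] [[283, 137], [288, 289], [357, 289], [361, 138]] [[0.4039, -0.2073], [0.4219, -0.3952], [0.5108, -0.3869], [0.4925, -0.2001]] [np.float64(0.0889), np.float64(0.1887), np.float64(0.0894), np.float64(0.1877)]
dark [ 463  166   48   56 1068] [488.32958801 193.71441948] ((486.5463562011719, 193.02601623535156), (23.696767807006836, 58.646305084228516), 29.291362762451172) [ 0.63527519 -0.24580566  0.038     ]
dark [ 107  176   38   57 1094] [123.87934186 204.63254113] ((125.65853118896484, 204.0731658935547), (55.59505081176758, 27.238780975341797), 77.90524291992188) [ 0.23660457 -0.29533097  0.038     ]
dark [316 194  12  56 512] [322.03515625 219.93359375] ((321.4999694824219, 221.5), (54.99999237060547, 10.999998092651367), 90.0) [ 0.4565064  -0.29217964  0.038     ]
dark [ 587  208   53   92 2882] [614.81054823 253.71963914] ((615.2305297851562, 253.82923889160156), (34.01516342163086, 90.7859115600586), 18.970407485961914) [ 0.79656443 -0.30050265  0.038     ]
[322.26695152 227.18906446]
t 7.68 tcp [ 0.456  -0.276   0.2588] yaw 95.4 q [-0.55  0.18  1.8   0.    1.16 -0.64] f [ 0.8 -0.   0. ]
rows [-0.0605 -0.0018  0.3969] [-0.0001 -0.0001 -0.0017]
```

View pics/d.png

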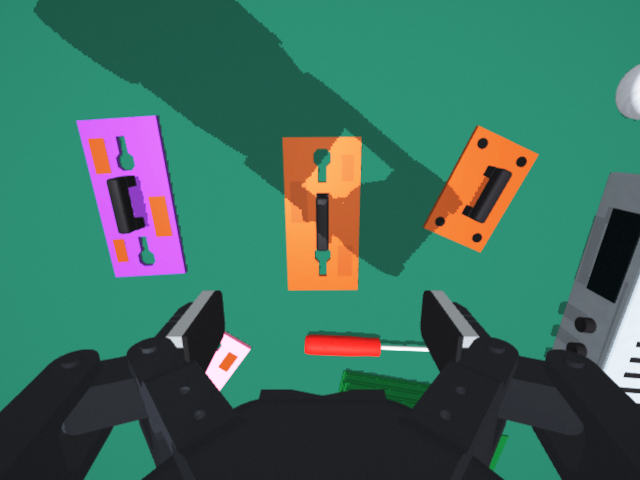

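The brown keyhole plate spans (283,137) to (361,289), with the large keyhole ends upward (+x). Its handle is at (322,222).

```bash
python3 -c "
from h import *
go([.4573,-.2965,.07],95.5)
go([.4573,-.2965,.013],95.5)"
```

```text
t 7.68 tcp [ 0.456  -0.276   0.2588] yaw 95.4 q [-0.55  0.18  1.8   0.    1.16 -0.64] f [ 0.8 -0.   0. ]
rows [-0.0518 -0.0015  0.4719] [-0.0001 -0.0001 -0.0003]
t 7.68 tcp [ 0.456  -0.276   0.2588] yaw 95.4 q [-0.55  0.18  1.8   0.    1.16 -0.64] f [ 0.8 -0.   0. ]
rows [-0.0519 -0.0014  0.6144] [-0.0001 -0.0001 -0.0003]
```

>>> send_rows(steps=[[[-0.052,-0.0015,0.47],[0,0,0],1],[[-0.052,-0.0015,0.47],[0,0,0],1],[[-0.052,-0.0015,0.47],[0,0,0],1],[[-0.052,-0.0015,0.47],[0,0,0],1],[[-0.052,-0.0015,0.47],[0,0,0],1],[[-0.052,-0.0015,0.54],[0,0,0],1],[[-0.052,-0.0015,0.57],[0,0,0],1],[[-0.052,-0.0015,0.57],[0,0,0],1]])

```text
time_s: 8.35
tcp_pos: [0.4562, -0.2949, 0.0286]
orientation: [0.672, 0.741, -0.0, -0.003]
force: [0.7, 0.7, 0.1]
width: 0.0855
grasp_force: 0.0
```

```bash
python3 -c "
from h import *
go([.4573,-.2965,.013],95.5)"
```

```text
t 8.35 tcp [ 0.4562 -0.2949  0.0286] yaw 95.59 q [-0.58  0.51  1.95  0.    0.69 -0.67] f [0.7 0.7 0.1]
rows [-0.0043  0.0024  0.039 ] [-0.0006 -0.0005  0.0003]
```

>>> send_rows(steps=[[[-0.002,0.001,0.042],[0,0,0],1],[[-0.002,0.001,0.042],[0,0,0],1],[[-0.002,0.001,0.042],[0,0,0],0],[[-0.002,0.001,0.042],[0,0,0],0],[[-0.002,0.001,0.042],[0,0,0],0],[[-0.002,0.001,0.042],[0,0,0],0],[[-0.002,0.001,0.042],[0,0,0],0],[[-0.002,0.001,0.042],[0,0,0],0]], squeeze=80)

```text
time_s: 9.02
tcp_pos: [0.4583, -0.2982, 0.015]
orientation: [0.672, 0.741, 0.0, 0.0]
force: [-5.3, 6.0, 35.6]
width: 0.0128
grasp_force: 66.0
```

>>> send_rows(steps=[[[0,0,-0.01],[0,0,0],0],[[0,0,-0.05],[0,0,0],0],[[0,0,-0.12],[0,0,0],0],[[0,0,-0.2],[0,0,0],0],[[0,0,-0.3],[0,0,0],0],[[0,0,-0.38],[0,0,0],0],[[0,0,-0.38],[0,0,0],0],[[0,0,-0.38],[0,0,0],0]])

```text
time_s: 9.68
tcp_pos: [0.4589, -0.2986, 0.1682]
orientation: [0.672, 0.741, 0.0, 0.002]
force: [-0.6, -0.2, -1.7]
width: 0.0131
grasp_force: 78.3
```

Run:
```python
from h import *
nest=np.array([.5481,.1273]);u=np.array([np.cos(np.radians(74.2)),np.sin(np.radians(74.2))])
p=nest-.045*u;go([*p,.165],74.2)
```

```text
t 9.68 tcp [ 0.4589 -0.2986  0.1682] yaw 95.57 q [-0.58  0.3   1.86  0.    0.97 -0.68] f [-0.6 -0.2 -1.7]
rows [0.9333 0.2842 0.0066] [0.0005 0.0003 0.0594]
```

>>> send_rows(steps=[[[0.09,0.03,0],[0,0,0.008],0],[[0.18,0.06,0],[0,0,0.016],0],[[0.26,0.085,0],[0,0,0.024],0],[[0.34,0.11,0],[0,0,0.032],0],[[0.42,0.13,0],[0,0,0.04],0],[[0.49,0.15,0],[0,0,0.047],0],[[0.56,0.17,0],[0,0,0.053],0],[[0.63,0.19,0],[0,0,0.0595],0]])

```text
time_s: 10.35
tcp_pos: [0.5077, -0.0382, 0.1643]
orientation: [0.798, 0.602, -0.001, -0.001]
force: [-0.0, 1.2, -2.2]
width: 0.0126
grasp_force: 78.2
```

Run:
```python
from h import *
nest=np.array([.5481,.1273]);u=np.array([np.cos(np.radians(74.2)),np.sin(np.radians(74.2))])
p=nest-.045*u;go([*p,.165],74.2)
```

```text
t 10.35 tcp [ 0.5077 -0.0382  0.1643] yaw 74.06 q [-0.08  0.26  1.94  0.    0.95  0.2 ] f [-0.   1.2 -2.2]
rows [ 0.313  -0.0163 -0.0018] [-0.0006  0.0001 -0.0004]
```

>>> send_rows(steps=[[[0.06,-0.004,0],[0,0,0],0],[[0.12,-0.008,0],[0,0,0],0],[[0.18,-0.012,0],[0,0,0],0],[[0.24,-0.016,0],[0,0,0],0],[[0.28,-0.016,0],[0,0,0],0],[[0.31,-0.016,0],[0,0,0],0],[[0.31,-0.016,0],[0,0,0],0],[[0.31,-0.016,0],[0,0,0],0]])

```text
time_s: 11.02
tcp_pos: [0.5361, 0.0812, 0.1651]
orientation: [0.797, 0.603, -0.001, -0.0]
force: [0.1, -0.6, -3.2]
width: 0.0124
grasp_force: 78.2
```

Run:
```python
from h import *
from station import camera
import pickle
c=camera("wrist");t=camera("scene");pickle.dump((c,t),open("e.pkl","wb"));cv2.imwrite("pics/e.png",np.vstack([c["frame"][:,:][0:400],])) 
nest=np.array([.5481,.1273]);u=np.array([np.cos(np.radians(74.2)),np.sin(np.radians(74.2))])
go([*(nest-.026*u),.165],74.2)
```

```text
t 11.12 tcp [0.5362 0.0805 0.1656] yaw 74.14 q [ 0.15  0.3   1.87 -0.    0.97  0.42] f [ 1.   0.1 -2.2]
rows [ 0.0558 -0.0032  0.0014] [-0.0002  0.0002 -0.0002]
```

View pics/e.png

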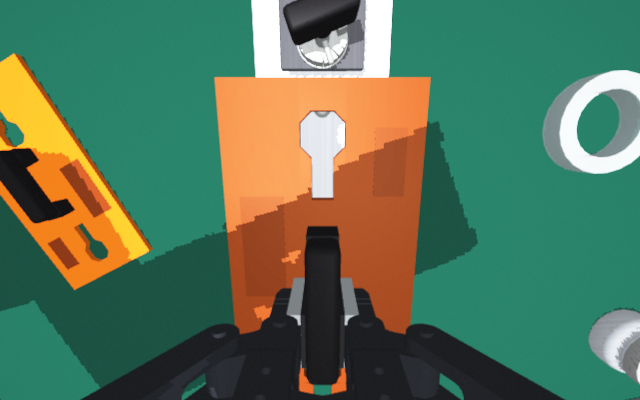

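The plate is held, with front corners at about (215,78) and (431,78) and the lead keyhole's large end at (322,133). The knob ahead of it is still twisted. I measure the plate's offset in the grip.

Run:
```python
from h import *
import pickle
c,_=pickle.load(open("e.pkl","rb"));F=c["frame"];H=cv2.cvtColor(F,cv2.COLOR_BGR2HSV)
m=((H[...,0]<15)&(H[...,1]>110)&(H[...,2]>60)).astype(np.uint8);m[:,:190]=0;m[:,460:]=0
f=m[74:320];ed=[]
for x in(250,290,370,400):ed.append((x,np.nonzero(m[:,x])[0][0]))
print(ed)
L=[(np.nonzero(m[y])[0][0],y) for y in(90,120,150,180)];Rr=[(np.nonzero(m[y])[0][-1]+1,y) for y in(90,120,150,180)]
for z in(.1536,.1566,.1596):
    l=np.array([onz(c,p,z)[:2] for p in L]);r=np.array([onz(c,p,z)[:2] for p in Rr]);e=np.array([onz(c,p,z)[:2] for p in ed]).mean(0)
    w=np.linalg.norm(l-r,axis=1).mean();mid=(l+r)/2;d=np.mean([l[0]-l[-1],r[0]-r[-1]],0);a=np.degrees(np.arctan2(d[1],d[0]))
    v=np.array([np.cos(np.radians(a)),np.sin(np.radians(a))]);mm=mid.mean(0);ctr=mm+v*((e-mm)@v)-.095*v
    t74=np.array([np.cos(np.radians(74.14)),np.sin(np.radians(74.14))]);o=ctr-[.5362,.0805]
    print(z,"w",w.round(4),"yaw",a.round(2),"ctr",ctr.round(4),"off along",(o@t74).round(4),"left",(o@[-t74[1],t74[0]]).round(4))
h=(F.min(2)>90)&(H[...,1]<70);h[:105]=0;h[205:]=0;h[:,:290]=0;h[:,355:]=0
k=h[105:165];ys,xs=np.nonzero(h);print("keyhole",xs.min(),xs.max(),ys.min(),ys.max())
for p in((322.5,ys.min()),(322.5,ys.max())):print(onz(c,p,.1566)[:2],onz(c,p,.1506)[:2])
# knob
b=(F.max(2)<60);b[60:]=0
for i,s,ce,k in comps(b,300):
    if 270<ce[0]<370:print("knob",s,rect(k))
```

```text
[(250, np.int64(77)), (290, np.int64(78)), (370, np.int64(78)), (400, np.int64(77))]
0.1536 w 0.0917 yaw 73.91 ctr [0.5355 0.0821] off along 0.0014 left 0.0011
0.1566 w 0.0899 yaw 73.91 ctr [0.5354 0.0816] off along 0.0009 left 0.0011
0.1596 w 0.0881 yaw 73.91 ctr [0.5352 0.0812] off along 0.0004 left 0.0011
keyhole 300 344 111 197
[0.55792145 0.1603664 ] [0.55804082 0.16081597]
[0.54787239 0.12477591] [0.54759398 0.12381665]
knob [ 284    0   76   45 1449] ((323.58551025390625, 15.246206283569336), (42.7470703125, 76.32079315185547), 74.93151092529297)
```

```bash
python3 -c "
from h import *
go([.5418,.1011,.060],74.4)"
```

```text
t 11.12 tcp [0.5362 0.0805 0.1656] yaw 74.14 q [ 0.15  0.3   1.87 -0.    0.97  0.42] f [ 1.   0.1 -2.2]
rows [ 5.370e-02 -1.000e-04  2.639e-01] [-0.0002  0.0002 -0.0007]
```

>>> send_rows(steps=[[[0.03,0,0],[0,0,-0.0007],0],[[0.054,0,0.04],[0,0,-0.0007],0],[[0.054,0,0.1],[0,0,-0.0007],0],[[0.054,0,0.16],[0,0,-0.0007],0],[[0.054,0,0.21],[0,0,-0.0007],0],[[0.054,0,0.25],[0,0,-0.0007],0],[[0.054,0,0.264],[0,0,-0.0007],0],[[0.054,0,0.264],[0,0,-0.0007],0]])

```text
time_s: 11.78
tcp_pos: [0.5418, 0.1016, 0.0595]
orientation: [0.797, 0.604, -0.001, -0.001]
force: [-0.6, 0.3, -2.6]
width: 0.0126
grasp_force: 78.1
```

Run:
```python
from h import *
from station import camera
import pickle
c=camera("wrist");t=camera("scene");pickle.dump((c,t),open("f.pkl","wb"))
cv2.imwrite("pics/f.png",np.vstack([c["frame"][0:330],cv2.resize(t["frame"][215:290,310:430],(640,270) if 0 else (432,270),interpolation=2)[:, :].copy() if 0 else cv2.copyMakeBorder(cv2.resize(t["frame"][215:290,310:430],(432,270),interpolation=2),0,0,0,208,0)]))
go([.5418,.1011,.030],74.4)
```

```text
t 11.88 tcp [0.5433 0.102  0.0614] yaw 74.39 q [0.18 0.46 1.92 0.   0.76 0.46] f [ 0.2  0.5 -1.9]
rows [-0.0031 -0.003   0.0784] [ 0.0001 -0.     -0.    ]
```

View pics/f.png

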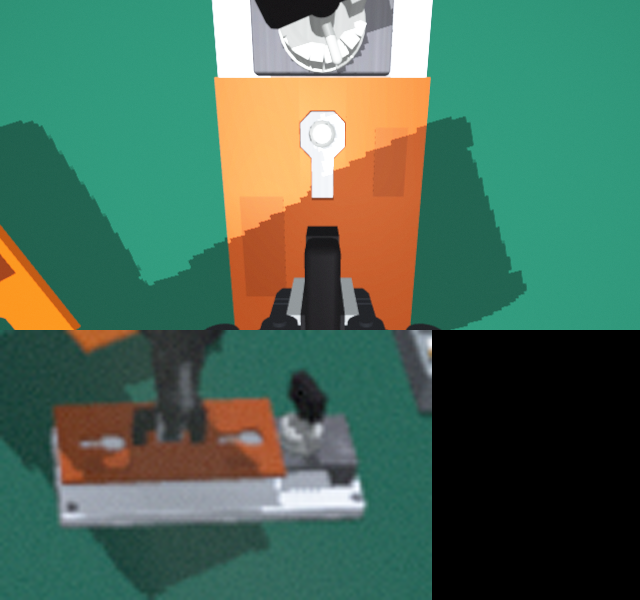

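The stud head at (321,133) is centred in the large keyhole end, and the sight line there is nearly vertical. I lower straight down.

>>> send_rows(steps=[[[0,0,0.015],[0,0,0],0],[[0,0,0.03],[0,0,0],0],[[0,0,0.042],[0,0,0],0],[[0,0,0.052],[0,0,0],0],[[0,0,0.062],[0,0,0],0],[[0,0,0.07],[0,0,0],0],[[0,0,0.074],[0,0,0],0],[[0,0,0.074],[0,0,0],0]])

```text
time_s: 12.55
tcp_pos: [0.5425, 0.102, 0.0307]
orientation: [0.796, 0.605, -0.0, -0.0]
force: [0.0, 0.2, -2.4]
width: 0.0122
grasp_force: 78.2
```

```bash
python3 -c "
from h import *
go([.5418,.1011,.030],74.4)"
```

```text
t 12.55 tcp [0.5425 0.102  0.0307] yaw 74.41 q [0.18 0.51 1.93 0.   0.7  0.46] f [ 0.   0.2 -2.4]
rows [-0.0026 -0.0011  0.0017] [-0.0001  0.      0.    ]
```

>>> send_rows(steps=[[[0,0,0.003],[0,0,0],0],[[0,0,0.003],[0,0,0],0],[[0.01,0,0.003],[0,0,0],0],[[0.02,0,0.003],[0,0,0],0],[[0.03,0,0.003],[0,0,0],0],[[0.04,0,0.003],[0,0,0],0],[[0.04,0,0.003],[0,0,0],0],[[0.04,0,0.003],[0,0,0],0]])

```text
time_s: 13.22
tcp_pos: [0.5475, 0.1181, 0.0301]
orientation: [0.796, 0.605, 0.0, 0.0]
force: [0.9, 1.4, 1.0]
width: 0.0123
grasp_force: 78.6
```

```bash
python3 -c "
from h import *
go([.5481,.1273,.030],74.4)"
```

```text
t 13.22 tcp [0.5475 0.1181 0.0301] yaw 74.44 q [0.21 0.52 1.91 0.   0.71 0.48] f [0.9 1.4 1. ]
rows [ 0.0227 -0.0047  0.0003] [ 0.0001 -0.0001  0.0001]
```

>>> send_rows(steps=[[[0.007,0,0],[0,0,0],0],[[0.014,0,0],[0,0,0],0],[[0.02,0,0],[0,0,0],0],[[0.024,0,0],[0,0,0],0],[[0.026,0,0],[0,0,0],0],[[0.028,0,0],[0,0,0],0],[[0.028,0,0],[0,0,0],0],[[0.028,0,0],[0,0,0],0]])

```text
time_s: 13.88
tcp_pos: [0.5497, 0.1266, 0.0301]
orientation: [0.796, 0.605, -0.001, 0.001]
force: [-1.0, -13.2, 6.4]
width: 0.012
grasp_force: 79.6
```

```bash
python3 -c "
from h import *
go([.5481,.1273,.030],74.4)"
```

```text
t 13.88 tcp [0.5497 0.1266 0.0301] yaw 74.46 q [ 0.22  0.53  1.9  -0.    0.71  0.5 ] f [ -1.  -13.2   6.4]
rows [ 0.0007 -0.0043  0.0002] [-0.0001  0.0004  0.0002]
```

The plate met its stop after about 25 mm with 13 N. I release and rise.

>>> send_rows(steps=[[[0,0,0],[0,0,0],1],[[0,0,0],[0,0,0],1],[[0,0,0],[0,0,0],1],[[0,0,0],[0,0,0],1],[[0,0,0],[0,0,0],1],[[0,0,-0.1],[0,0,0],1],[[0,0,-0.2],[0,0,0],1],[[0,0,-0.3],[0,0,0],1]])

```text
time_s: 14.55
tcp_pos: [0.5493, 0.1283, 0.1507]
orientation: [0.796, 0.605, -0.001, -0.0]
force: [0.4, -0.2, -0.3]
width: 0.0855
grasp_force: 0.0
```

>>> send_rows(steps=[[[-0.1,0,-0.15],[0,0,0],1],[[-0.15,0,-0.2],[0,0,0],1],[[-0.15,0,-0.25],[0,0,0],1],[[-0.15,0,-0.25],[0,0,0],1],[[-0.15,0,-0.25],[0,0,0],1],[[-0.15,0,-0.25],[0,0,0],1],[[-0.15,0,-0.25],[0,0,0],1],[[-0.15,0,-0.25],[0,0,0],1]])

```text
time_s: 15.22
tcp_pos: [0.5332, 0.0709, 0.2483]
orientation: [0.796, 0.605, -0.001, -0.001]
force: [0.6, -0.5, 0.3]
width: 0.0856
grasp_force: 0.0
```

Run:
```python
from h import *
from station import camera,state
c=camera("wrist");t=camera("scene");print(state()["tcp_pos"],state()["force"])
cv2.imwrite("pics/g.png",np.vstack([c["frame"][0:330],cv2.copyMakeBorder(cv2.resize(t["frame"][215:290,310:430],(432,270),interpolation=2),0,0,0,208,0)]))
F=c["frame"];H=cv2.cvtColor(F,cv2.COLOR_BGR2HSV);m=((H[...,0]<15)&(H[...,1]>110)&(H[...,2]>60)).astype(np.uint8)
m=cv2.morphologyEx(m,cv2.MORPH_CLOSE,np.ones((5,5)))
nest=np.array([.5481,.1273]);u=np.array([.2722,.9622]);v=np.array([-.9622,.2722])
for i,s,ce,k in comps(m,2000):
    k=max(cv2.findContours(k.astype(np.uint8),0,1)[0],key=cv2.contourArea);q=cv2.approxPolyDP(k,8,True)[:,0]
    P=np.array([onz(c,p+0.0,.021)[:2] for p in q])-nest;print(q.tolist(),(P@u).round(4),(P@v).round(4))
```

```text
[0.53347019 0.07078107 0.24865727] [ 0.44870009 -0.2737775   0.44461313]
[[280, 54], [285, 235], [361, 235], [368, 54], [355, 54], [352, 76], [334, 76], [325, 112], [313, 76], [292, 75], [290, 54]] [ 0.0941 -0.0941 -0.0936  0.0944  0.0944  0.0743  0.0742  0.0398  0.0741
  0.075   0.0941] [ 0.0429  0.043  -0.0449 -0.045  -0.032  -0.0296 -0.0113 -0.0024  0.01
  0.0313  0.0329]
[[35, 116], [57, 149], [90, 135], [100, 167], [122, 181], [117, 189], [127, 181], [112, 155], [139, 190], [152, 184], [128, 145], [107, 155], [95, 136], [77, 134], [64, 98], [71, 136], [47, 109]] [ 0.0346  0.0011  0.0157 -0.0177 -0.0328 -0.0417 -0.0328 -0.0049 -0.0427
 -0.036   0.0056 -0.0049  0.0147  0.0167  0.0523  0.0146  0.0416] [0.3021 0.2862 0.2478 0.2432 0.2216 0.2286 0.2161 0.2279 0.2043 0.1888
 0.2089 0.2333 0.2427 0.2615 0.2679 0.2683 0.2879]
```

View pics/g.png

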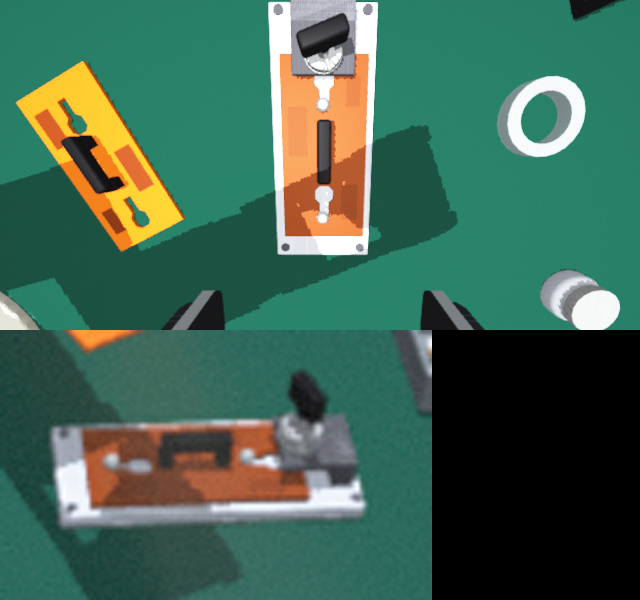

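The plate spans x from -94 to +94 mm about the nest. Both studs, at (323,104) and (322,217), sit at the narrow slot ends, and the knob is still parked. I hand in the job.

```bash
python3 -c "
from station import job
print(job.close_job())"
```

```text
the job is handed in; nothing more can be done
None
```

The job is handed in with no verdict returned: at about 15 s of the 54 s, images showed the plunger parked, the brown plate home under both studs and the gripper clear.

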